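# Feel for the free cell in the bottle rack

### The job

Put the squeeze bottle that stands alone on the bench away in the leaning six-cell bottle rack: foot first, fully home on the floor of a cell, and let go. Most cells are taken, some by short pots sunk out of sight, so feel gently for an empty one and do not lean hard on the rack or what is in it. Leave the other bottle in the rack and the things lying about the bench where they are.

Things in the scene. Friction and masses are not known exactly. Their poses are not given: they have to be found in the camera images.
- bottle_centre (a point): white round squeeze bottle, black ribbed cap, standing on the bench, 200 mm long, 0.18 to 0.35 kg. Point on its axis half-way up, 100 mm above its foot; z points from foot to cap. Body 48 mm across up to 140 mm above the foot, sloping shoulder, cap 32 mm across from 152 to 186 mm (a good place to grip), thin nozzle to 200 mm
- crate: black crate of the rack, pale edges, rigid, fixed on its stand, leaning back so that its mouths face up and towards the robot: the cells lean 37 deg from vertical. 138 x 204 x 136 mm outside. Origin: centre of its underside. z runs along the cells and out of the mouths, y along the rows, x from the lower row (nearer the robot) to the upper row
- mouth_centre (a point): centre of the crate's open face, 136 mm along z from its origin, same axes. Six square cells, 60 mm inside, walls 6 mm, 130 mm deep from here to their floors; their centres lie at x = -33 or +33 mm, y = -66, 0 or +66 mm. Two are empty; three hold a pot, 48 mm across and 40 mm high, standing on the floor unseen (and not listed); one holds the other bottle
- mate_centre (a point): another squeeze bottle of the same make, 150 mm long, already in one cell of the upper row, its black cap 28 mm across standing 20 mm out of the mouth. This point is on its axis, half-way up (75 mm above its foot)
- tape_roll: roll of blue masking tape lying flat, 110 mm across, 24 mm high; origin at the centre of its underside
- mixing_cup: empty white mixing cup, 84 mm across the rim, 105 mm high; origin under its centre
- fin: black surfboard fin lying flat, 125 x 130 mm, 9 mm thick; origin near its middle, underneath
- fin_jig: white rectangular routing plate with two round holes lying flat, 80 x 160 x 9 mm; origin under its centre
- plug_disc: white plastic disc lying flat, 38 mm across, 11 mm high; origin under its centre
- sanding_block: cork sanding block, 125 x 68 x 36 mm; origin under its centre
- resin_brush: flat brush, 200 mm long, lying; origin underneath it
- resin_can: tin can standing, 86 mm across, 120 mm high; origin under its centre
Mind the look-alikes: they are no part of the job. Leave any turquoise or yellow look-alike of the part that bears bottle_centre alone.

How it is judged:
By the outcome, as a careful person would: the job done as asked, in the order asked, and still so for the second after the job is handed in, with the robot touching nothing.
It also fails if it takes over 48 s, if anything falls off the work surface, if the arm or the gripper's body presses on something with over 40 N, if the wrist force passes 120 N, or if a joint passes its speed limit or range.

### The arm

A 6-joint arm with a two-finger parallel gripper is mounted at the origin on the work surface. World frame = base frame: x ahead of the robot, y to its left, z up, the work surface at z = 0. Lengths are in m, angles in degrees, forces in N, time in s.
With the tool pointing down it reaches from about 0.35 to 0.875 m from the base axis. Payload 4.2 kg.
Tool frame: the origin (TCP) lies midway between the tips of the shut fingers; the grasp point (between the pads) lies 19 mm behind it; z points along the fingers, y is the line along which they close (so a half turn about z gives the same grasp; the last joint's range is limited). The gripper opens to 87 mm and grips with 3 to 60 N. Pads are 19 mm wide; open, the fingers measure 117 mm over their backs; the gripper's body (75 mm by 190 mm) begins 51 mm behind the grasp point.
Start: joints at [78.071, 22.042, 0.453, 0, -68.411, -14.817], TCP at [0.281, 0.558, 0.223] pointing down, gripper open.
Joint ranges: [-179.83, 179.83], [-69.29, 118.12], [-61.27, 80.66], [-181.25, 117.63], [-171.15, -9.14], [-177.46, 177.46]. Speed limits (degrees/s): [159.86, 159.86, 180, 180, 180, 180].

### API

Orientations are given as [roll, pitch, yaw] about the fixed x, y, z axes, in that order (R = Rz(yaw) Ry(pitch) Rx(roll)).
In Python, from workcell import env gives the robot as it stands. The module is installed in compiled form; this text tells all that it offers. Calls block until the motion is done:
- env.goto(position, orientation): joint-space move of the TCP to a pose.
- env.move_straight(position, rotation=None, rate=0.15, force_limit=None): straight line of the TCP; rotation=None keeps the orientation; rate is the mean speed in m/s. With force_limit (N) it stops when the force on the tool has changed by that much, and returns True; else False.
- env.set_joints(angles): joint-space move.
- env.gripper_to(opening, grasp_force=None): opening from 0.0 (shut) to 1.0 (fully open); grasp_force is the grip in N (None keeps the last); returns when the fingers have stopped.
- env.dwell(seconds).
- env.inverse_kinematics(position, orientation): joint angles nearest the present ones, or None.
- env.read_state(): the state.
- env.grab_frame(name): name is "scene" or "side" or "wrist"; returns a dict with "image" (480x640x3 uint8, blue, green, red), "fx", "fy", "cx", "cy" (pixels), "position" and "orientation" of the camera in the world. Camera axes: x right, y up, looking along -z (the intrinsics and any distortion apply to the point x, -y, -z); pixel columns grow to the right and rows downward; lengths in m; the calibration is good to about 2 mm. A picture is of the moment at which its call begins. There is no depth.
A pose or a line that the arm cannot do raises env.Unreachable and nothing moves.
- env.close_job(): hands the job in; it is judged then, once.
Trained networks look in a picture, given as the dict that the camera call returned (one of the last four; its "shot" number tells which), for a name from the list of things; names that differ only in an ending like _2 or _b are one class to them, and where a whole thing is asked for, a point or a joint stands for the part that bears it (a point fixed in the world has none). Each returns a list of dicts, best first, with "score" (0 to 1); they miss things now and then, are a little off and sometimes report something else, mostly with a low value. They report only what shows in the picture. A call takes as long as a camera call. They do not tell look-alikes from the thing itself.
- env.search_frame(picture, thing): "xyz" ([x, y, z] in m, in world coordinates, good to about 4 mm: the middle of the surface that is visible of it).
- env.trace(picture, thing): "mask" (480x640 bool, what is visible of it).
The state is a dict: "clock": time; "joint_positions": joint angles; "qvel": joint speeds; "joint_torque": joint torques, N m; "position": TCP position; "tool_rot": TCP orientation; "force": force on the tool from outside, world axes, zero at the start; "wrist_torque": the same for the moment, N m; "opening": opening from 0.0 (shut) to 1.0 (fully open); "finger_force": force on a finger pad.
Only numpy, scipy, OpenCV 4.12 (cv2) and the standard library are available. Lean on these libraries where they do the work, as an engineer would, in place of code of your own. Each camera call takes 0.05 s, during which the arm holds its last target. There are 200 camera calls.

## Working session

There is one attempt and no reset: what is moved stays moved. The work goes in short steps, each a Python script; the robot and the scene stay as the last script left them, time stands still between calls to the robot, and variables do not carry over. Pictures are saved under pics/ and viewed, at most 10 in all, crops included, and the job is handed in when it is done.

```bash
mkdir -p pics
cat > h.py <<'E'
import numpy as np, cv2
from scipy.spatial.transform import Rotation as Rn
from workcell import env
def proj(f,p):
    R=Rn.from_euler('xyz',f['orientation'],degrees=True).as_matrix()
    c=R.T@(np.array(p)-f['position']); return f['cx']+f['fx']*c[0]/-c[2], f['cy']-f['fy']*c[1]/-c[2]
def ray(f,u,v):
    R=Rn.from_euler('xyz',f['orientation'],degrees=True).as_matrix()
    d=R@np.array([(u-f['cx'])/f['fx'],-(v-f['cy'])/f['fy'],-1]); return np.array(f['position']),d/np.linalg.norm(d)
E
python3 - <<'E'
from h import *
ims=[]
for n in ("scene","side"):
    f=env.grab_frame(n); cv2.imwrite(f'pics/{n}0.png',f['image'])
    print(n,{k:v for k,v in f.items() if k!='image'})
    for t in ("bottle_centre","crate","mouth_centre","mate_centre"):
        for d in env.search_frame(f,t)[:4]: print(t,round(d['score'],2),np.round(d['xyz'],3),np.round(proj(f,d['xyz'])))
print(env.read_state())
E
```

```text
scene {'fx': 447.5203860019943, 'fy': 447.5203860019943, 'cx': 316.5467853010956, 'cy': 238.4937474986251, 'position': array([1.40720157, 0.46040187, 0.78230659]), 'orientation': array([ 57.87421029,   0.6226642 , 118.28328012]), 'shot': 1}
bottle_centre 0.83 [ 0.333 -0.313  0.1  ] [267. 203.]
bottle_centre 0.77 [ 0.454 -0.301  0.097] [248. 220.]
bottle_centre 0.68 [ 0.561 -0.339  0.12 ] [215. 227.]
crate 0.89 [0.715 0.079 0.155] [316. 288.]
mouth_centre 0.87 [0.708 0.082 0.151] [319. 288.]
side {'fx': 531.6231718041369, 'fy': 531.6231718041369, 'cx': 322.793063490403, 'cy': 241.1520752649018, 'position': array([0.47798553, 0.79055412, 0.92342159]), 'orientation': array([  46.92658333,   -0.90830182, -176.22711141]), 'shot': 2}
bottle_centre 0.97 [ 0.319 -0.306  0.104] [408. 187.]
bottle_centre 0.93 [ 0.544 -0.328  0.1  ] [321. 178.]
bottle_centre 0.8 [ 0.44  -0.3    0.102] [361. 186.]
crate 0.97 [0.646 0.089 0.15 ] [255. 281.]
mouth_centre 0.79 [0.646 0.092 0.144] [255. 284.]
mate_centre 0.76 [0.642 0.07  0.182] [257. 262.]
mate_centre 0.36 [ 0.69  -0.414  0.018] [271. 181.]
{'clock': 0.5, 'joint_positions': array([ 7.80711821e+01,  2.20441389e+01,  4.49041882e-01, -1.32889667e-03,
       -6.84109667e+01, -1.48201515e+01]), 'qvel': array([-0.0037016 , -0.1503929 ,  0.06559438, -0.0145057 ,  0.04622479,
       -0.05960682]), 'joint_torque': array([-2.97043107e-05, -3.90071690e+01,  1.87447929e+01,  4.22073483e+00,
        1.50026148e-02, -4.61122784e-05]), 'position': array([0.28122402, 0.55810207, 0.22249616]), 'tool_rot': array([ 1.79993822e+02, -3.56501560e-04, -2.67494584e+01]), 'force': array([0.24245537, 0.27928239, 1.16948888]), 'wrist_torque': array([ 0.02721661, -0.01251155, -0.00683894]), 'finger_force': 0.0, 'opening': 0.9992866744607366}
```

View pics/scene0.png

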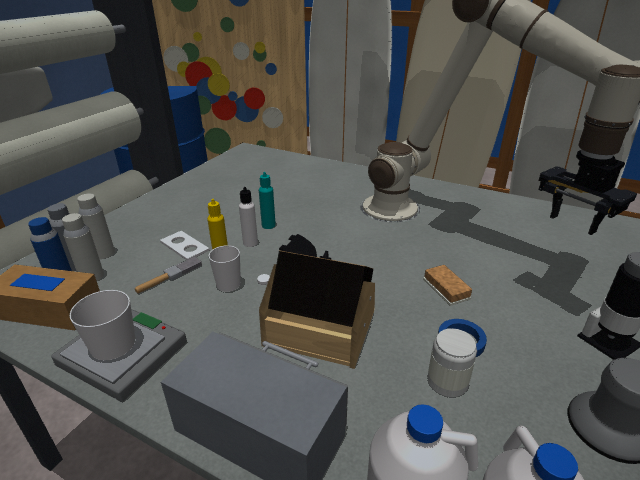

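View pics/side0.png

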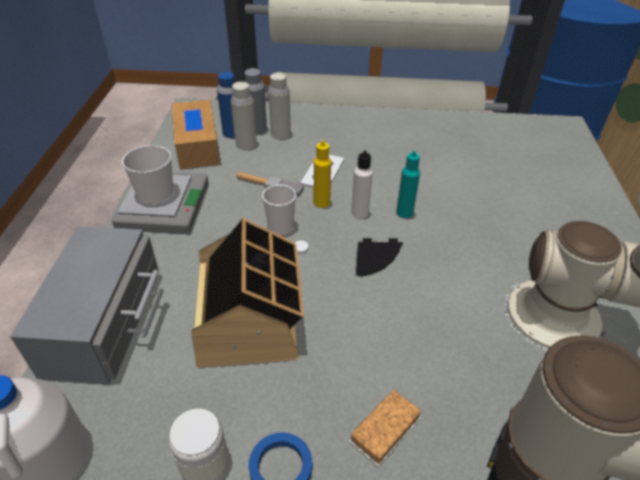

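The scene and side pictures show three candidates for the bottle. In scene/side pixels these are turquoise (267,203)/(408,187), yellow (215,227)/(321,178), and white with a black cap (248,220)/(361,186). The grey and blue bottles at the back have no black cap. I choose the white one and check it in a close crop next to the rack.

Run:
```python
from h import *
s=cv2.imread('pics/side0.png'); c=cv2.imread('pics/scene0.png')
a=cv2.resize(s[210:345,190:310],None,fx=4,fy=4,interpolation=cv2.INTER_CUBIC)   # 480x540
b=cv2.resize(s[140:230,335:415],(280,270),interpolation=cv2.INTER_CUBIC)
d=cv2.resize(c[240:350,255:385],(280,270),interpolation=cv2.INTER_CUBIC)
cv2.imwrite('pics/crop1.png',np.hstack([cv2.convertScaleAbs(a,alpha=1.5,beta=10),np.vstack([b,d])]))
# feasibility
for az in (-20,0,20):
    z=np.array([np.sin(np.radians(37))*np.cos(np.radians(az)),np.sin(np.radians(37))*np.sin(np.radians(az)),-np.cos(np.radians(37))])
    for y in ([np.sin(np.radians(az)),-np.cos(np.radians(az)),0],np.cross(z,[np.sin(np.radians(az)),-np.cos(np.radians(az)),0])):
        R=np.c_[np.cross(y,z),y,z]; e=Rn.from_matrix(R).as_euler('xyz',degrees=True)
        for L in (0.0,0.17,.25):
            q=env.inverse_kinematics(np.array([.62,.09,.22])-z*L,e); print(az,np.round(e),L,None if q is None else np.round(q))
```

```text
-20 [180. -37. -20.] 0.0 [ 24.  10. -44.  74. -26. -21.]
-20 [180. -37. -20.] 0.17 [ 45.  -4. -35.  45. -51.  -2.]
-20 [180. -37. -20.] 0.25 [ 53.  -9. -30.  40. -63.  -0.]
-20 [-143.    0. -110.] 0.0 [  24.   10.  -44.   74.  -26. -111.]
-20 [-143.    0. -110.] 0.17 [ 45.  -4. -35.  45. -51. -92.]
-20 [-143.    0. -110.] 0.25 [ 53.  -9. -30.  40. -63. -90.]
0 [180. -37.   0.] 0.0 None
0 [180. -37.   0.] 0.17 [ 37. -10. -38.  37. -36.  28.]
0 [180. -37.   0.] 0.25 [ 44. -17. -33.  33. -50.  29.]
0 [-143.    0.  -90.] 0.0 None
0 [-143.    0.  -90.] 0.17 [ 37. -10. -38.  37. -36. -62.]
0 [-143.    0.  -90.] 0.25 [ 44. -17. -33.  33. -50. -61.]
20 [180. -37.  20.] 0.0 [ 24.   8. -33.  12. -12.  76.]
20 [180. -37.  20.] 0.17 [ 26.  -9. -28.   6. -35.  81.]
20 [180. -37.  20.] 0.25 [ 27. -16. -24.   6. -46.  81.]
20 [-143.    0.  -70.] 0.0 [ 24.   8. -33.  12. -12. -14.]
20 [-143.    0.  -70.] 0.17 [ 26.  -9. -28.   6. -35.  -9.]
20 [-143.    0.  -70.] 0.25 [ 27. -16. -24.   6. -46.  -9.]
```

View pics/crop1.png

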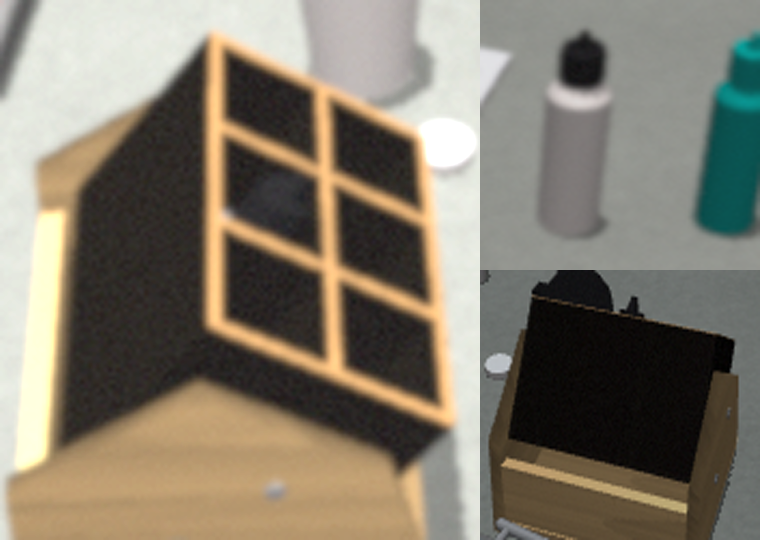

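The crop confirms the white bottle with the black ribbed cap, at side (361,186). The rack mouth corners in the side picture are (242.5,218.8), (296.3,243.8), (303,316.3) and (241.8,291.8). The mate is in the middle cell of the upper row.

```bash
cat >> h.py <<'E'
def crateR(yaw): return Rn.from_euler('z',yaw,degrees=True).as_matrix()@Rn.from_euler('y',-37,degrees=True).as_matrix()
E
python3 - <<'E'
from h import *
from scipy.optimize import least_squares
f=env.grab_frame('side'); g=env.grab_frame('scene')
C=np.array([[69,-102],[-69,-102],[-69,102],[69,102]])/1000
px=np.array([[242.5,218.8],[296.3,243.8],[303,316.3],[241.8,291.8]])
def w(p,x,y): return np.array(p[:3])+crateR(p[3])@[x,y,0]
def res(p): return np.concatenate([np.array(proj(f,w(p,*c)))-q for c,q in zip(C,px)])
r=least_squares(res,[.62,.09,.22,0]); p=r.x; print(np.round(p,4),np.round(r.fun,1))
print('scene corners',[np.round(proj(g,w(p,*c))) for c in C])
o1,d1=ray(f,364.4,160.7)
# bottle: axis point at height .169
for fr,n,uv in((f,'side',(364.4,160.7)),(g,'scene',(247,195))):
    o,d=ray(fr,*uv); print(n,o+d*(.169-o[2])/d[2])
# reach
for y in (-.066,0,.066):
  for x in (-.033,.033):
    for ex in (0,10,20,30):
      t=np.radians(37-ex); Z=Rn.from_euler('z',p[3],degrees=True).apply([np.sin(t),0,-np.cos(t)])
      Y=Rn.from_euler('z',p[3],degrees=True).apply([0,-1,0]); M=np.c_[np.cross(Y,Z),Y,Z]
      gp=np.array(p[:3])+crateR(p[3])@[x,y,.039]
      q=[env.inverse_kinematics(gp+.019*Z+crateR(p[3])[:,2]*L,Rn.from_matrix(M).as_euler('xyz',degrees=True)) for L in (0,.09,.18)]
      print(x,y,ex,[None if a is None else np.round(a) for a in q])
E
```

```text
[0.6177 0.0505 0.1557 9.7049] [ 0.1 -0.3 -0.3  0.4  0.1  0.1  0.1 -0.1]
scene corners [array([276., 253.]), array([294., 257.]), array([370., 271.]), array([361., 269.])]
side [ 0.43535385 -0.31618132  0.169     ]
scene [ 0.42737215 -0.31611652  0.169     ]
-0.033 -0.066 0 [None, array([ 15.,  -1., -46.,  20.,  -9.,  66.]), array([ 17., -12., -40.,  11., -26.,  74.])]
-0.033 -0.066 10 [array([ 15.,  12., -34.,   8., -17.,  78.]), array([ 16.,   1., -34.,   6., -28.,  80.]), array([ 17.,  -8., -31.,   5., -40.,  80.])]
-0.033 -0.066 20 [array([ 14.,  15., -25.,   3., -33.,  83.]), array([ 15.,   5., -26.,   2., -42.,  83.]), array([ 16.,  -4., -24.,   2., -53.,  83.])]
-0.033 -0.066 30 [array([ 14.,  18., -17.,   1., -47.,  85.]), array([ 14.,   9., -18.,   1., -55.,  85.]), array([ 15.,   1., -17.,   1., -65.,  84.])]
0.033 -0.066 0 [None, array([ 15.,   2., -33.,  10., -19.,  76.]), array([ 16.,  -8., -30.,   8., -31.,  78.])]
0.033 -0.066 10 [array([ 14.,  14., -24.,   5., -26.,  82.]), array([ 15.,   5., -24.,   4., -35.,  82.]), array([ 16.,  -4., -22.,   4., -46.,  82.])]
0.033 
[... 1712 characters left out ...]
 [array([ 28.,  17., -20.,   3., -46.,  69.]), array([ 31.,   8., -21.,   3., -55.,  67.]), array([ 33.,  -1., -20.,   3., -65.,  65.])]
0.033 0.066 0 [None, array([ 26.,  -0., -46.,  51., -13.,  27.]), array([ 35., -10., -40.,  32., -30.,  41.])]
0.033 0.066 10 [array([ 28.,  12., -32.,  23., -22.,  51.]), array([ 32.,   3., -30.,  18., -33.,  55.]), array([ 35.,  -6., -28.,  16., -45.,  55.])]
0.033 0.066 20 [array([ 28.,  16., -19.,   8., -39.,  66.]), array([ 30.,   7., -20.,   8., -48.,  65.]), array([ 33.,  -1., -18.,   8., -58.,  63.])]
0.033 0.066 30 [array([ 27.,  20.,  -9.,   3., -54.,  72.]), array([ 28.,  11., -10.,   3., -62.,  70.]), array([ 31.,   4.,  -9.,   3., -70.,  68.])]
```

The fit holds, and the scene view agrees to about 2-3 px. Next I look at the mouth with the wrist camera along the cell axis, on the way to the bottle.

```bash
cat >> h.py <<'E'
P0=np.array([0.6177,0.0505,0.1557]); YAW=9.70
def toolE(yaw,tilt,flip=1):
    t=np.radians(tilt); A=Rn.from_euler('z',yaw,degrees=True)
    Z=A.apply([np.sin(t),0,-np.cos(t)]); Y=A.apply([0,-flip,0]); return Rn.from_matrix(np.c_[np.cross(Y,Z),Y,Z]).as_euler('xyz',degrees=True),Z
E
python3 - <<'E'
from h import *
e,Z=toolE(YAW,37)
env.goto(P0-Z*.22+[0,0,0],e)
f=env.grab_frame('wrist'); I=f['image']
print({k:v for k,v in f.items() if k!='image'},env.read_state()['clock'],env.read_state()['position'])
C=np.array([[69,-102],[-69,-102],[-69,102],[69,102]])/1000
for c in C: print(np.round(proj(f,P0+crateR(YAW)@[*c,0])))
G=(255*(I/255.)**.5).astype(np.uint8)
cv2.imwrite('pics/wrist1.png',G); cv2.imwrite('pics/wrist1raw.png',I)
E
```

```text
{'fx': 360.5406273781084, 'fy': 360.5406273781084, 'cx': 319.2946154889067, 'cy': 239.91918278695806, 'position': array([0.44645148, 0.02237747, 0.50257044]), 'orientation': array([ 2.21389542e+01,  4.63322247e-02, -8.02402028e+01]), 'shot': 5} 2.7167 [0.48759669 0.02883067 0.33143702]
[421. 145.]
[412. 273.]
[230. 273.]
[221. 145.]
```

View pics/wrist1.png

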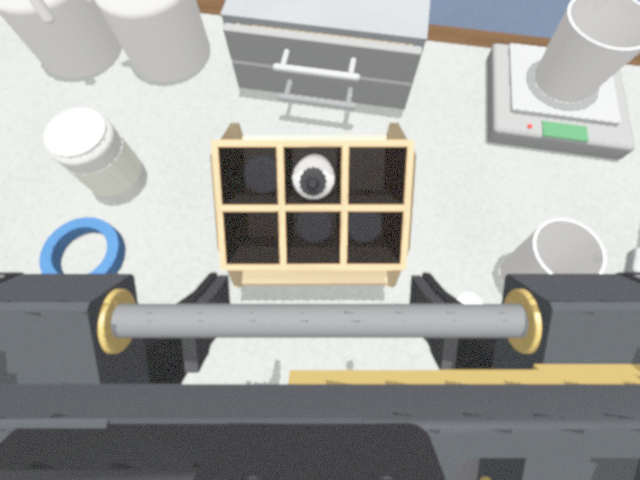

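The wrist picture shows the rack mouth with outer corners near (214,140), (412,140), (408,273) and (225,273), and the mate at (313,180). Faint discs, probably pots, show at (262,172), (315,225) and (365,225). That leaves upper-right (376,170) and lower-left (250,235) looking empty, so I enhance this to check.

Run:
```python
import cv2,numpy as np
I=cv2.imread('pics/wrist1raw.png')[125:285,205:420]
G=255*np.clip((I/255.)*1.0,0,1)**.35
cv2.imwrite('pics/crop2.png',cv2.resize(np.clip(G,0,255).astype(np.uint8),None,fx=3.7,fy=3.7,interpolation=cv2.INTER_CUBIC))
```

```text
(no output)
```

View pics/crop2.png

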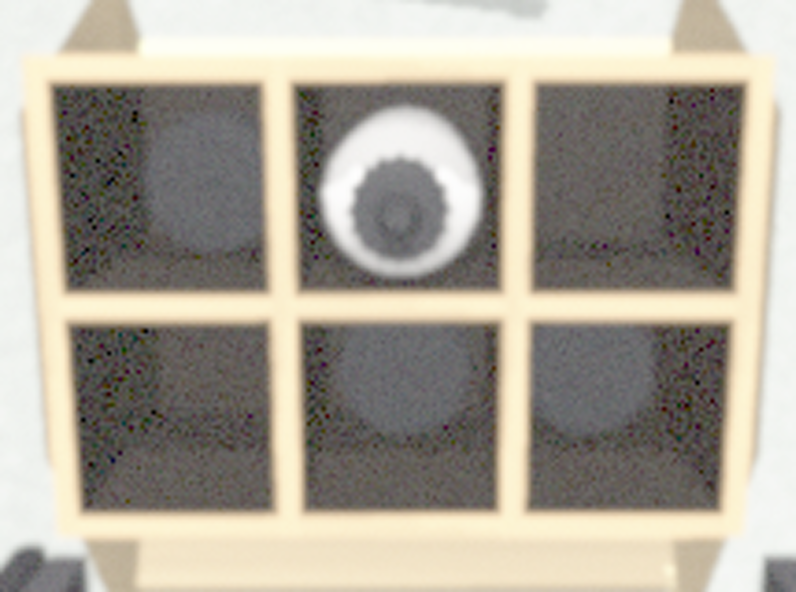

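The upper-right cell (x=+33, y=-66) is clearly empty: a bare floor and no disc. I refine the rack pose, then go to the bottle for a close look.

```bash
cat > fit.py <<'E'
from h import *
from scipy.optimize import least_squares
f=env.grab_frame('side')
w=dict(fx=360.5406273781084,fy=360.5406273781084,cx=319.2946154889067,cy=239.91918278695806,position=np.array([0.44645148,0.02237747,0.50257044]),orientation=[22.1389542,.0463322,-80.2402028])
C=np.array([[69,-102],[-69,-102],[-69,102],[69,102]])/1000
pf=np.array([[242.5,218.8],[296.3,243.8],[303,316.3],[241.8,291.8]])
pw=np.array([[413.9,140.4],[405.5,269],[221.8,269],[211.8,140.4]])
def res(p): return np.concatenate([(np.array(proj(fr,p[:3]+crateR(p[3])@[*c,0]))-q) for fr,pp in ((f,pf),(w,pw)) for c,q in zip(C,pp)])
r=least_squares(res,[*P0,YAW]); print(np.round(r.x,4),np.round(r.fun,1))
E
python3 fit.py
python3 - <<'E'
from h import *
B=np.array([.431,-.316,.169])
for az in (0,-20,-36):
    e,Z=toolE(az,-15)
    for L in (0,.15): print(az,L,env.inverse_kinematics(B+.019*Z-L*Z,e))
e,Z=toolE(0,-15)
env.goto(B+.019*Z-.15*Z,e)
f=env.grab_frame('wrist'); cv2.imwrite('pics/wrist2.png',f['image'])
print(env.read_state()['clock'],f['position'],f['orientation'])
print('pred cap top',proj(f,B+[0,0,.017]),'nozzle',proj(f,B+[0,0,.031]))
for d in env.search_frame(f,'bottle_centre'): print(d['score'],d['xyz'],proj(f,d['xyz']))
E
```

```text
[0.6173 0.0584 0.1631 9.7902] [-0.8 -0.5 -0.6  0.4 -0.1  0.9 -0.8  0.5  0.6 -0.4  0.6  0.8 -0.5  0.9
 -0.2 -0.2]
0 0 [-16.51406143  23.20940053 -12.03157434   4.51299806 -69.22561863
 104.37694486]
0 0.15 [-15.46715252  20.55856499   5.63503458   3.95801392 -89.55751699
 104.9335348 ]
-20 0 [-18.9965      24.12338742  -8.73595135  -0.27286425 -72.13865398
  89.11437881]
-20 0.15 [-19.05892893  22.06924512   9.48625279  -0.24377342 -92.41505375
  89.08071745]
-36 0 [-21.03906279  24.35079947  -6.93602457  -4.00088373 -73.26511969
  76.68083157]
-36 0.15 [-21.94915038  22.45283235  11.34667455  -3.60923805 -93.45757163
  76.19191282]
4.1167 [ 0.57448217 -0.31449549  0.43409981] [-2.98301113e+01  1.00135080e-02 -8.99215321e+01]
pred cap top (np.float64(320.994623163753), np.float64(241.25376836016295)) nozzle (np.float64(321.06663674930496), np.float64(250.46115940383586))
0.67 [0.3319, -0.326, 0.1162] (np.float64(329.5053876360703), np.float64(287.5021727306357))
0.58 [0.4545, -0.3143, 0.1466] (np.float64(318.9335266964202), np.float64(194.51320107901907))
```

View pics/wrist2.png

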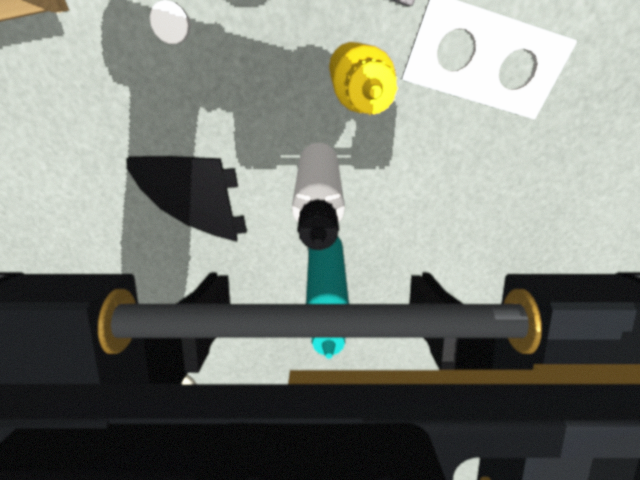

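Joint fit residuals are under 1 px: mouth at (0.617,0.058,0.163), yaw 9.8. The wrist picture shows the white bottle upright, with its nozzle at (318,232), cap-top centre near (318,230) and foot near (320,150). Turquoise is below it and yellow above. I convert these to positions, then grasp.

```bash
sed -i 's/^P0=.*/P0=np.array([0.6173,0.0584,0.1631]); YAW=9.79/' h.py
python3 - <<'E'
from h import *
f=env.grab_frame('wrist')
def at(uv,z):
    o,d=ray(f,*uv); return o+d*(z-o[2])/d[2]
print(at((318.5,232),.2),at((318.5,231),.186))
g=cv2.cvtColor(f['image'],cv2.COLOR_BGR2GRAY)
m=((g<70)).astype(np.uint8); m[:195]=0;m[260:]=0;m[:,:285]=0;m[:,350:]=0
# turquoise has low gray? require low saturation
hsv=cv2.cvtColor(f['image'],cv2.COLOR_BGR2HSV); m[(hsv[...,1]>150)&(hsv[...,2]>60)]=0
n,l,st,ce=cv2.connectedComponentsWithStats(m); print(st[1:],ce[1:])
# compare silhouette: project cap (z .152-.186, r16) bounding box for candidate positions
from scipy.optimize import least_squares
def bb(x,y):
    a=np.linspace(0,6.28,60); P=[proj(f,(x+.016*np.cos(t),y+.016*np.sin(t),z)) for t in a for z in (.152,.186)]; P=np.array(P); return P.min(0),P.max(0)
for x in (.431,.438,.445,.452): print(x,np.round(bb(x,-.3145),1).tolist())
for n in('side',):
    s=env.grab_frame(n)
    for x in (.435,.445): print(n,proj(s,(x,-.3145,.2)),proj(s,(x,-.3145,.152)),proj(s,(x,-.3145,0)))
E
```

```text
[ 0.44674627 -0.31359825  0.2       ] [ 0.4400294  -0.31358016  0.186     ]
[[ 299  200   40   50 1586]] [[318.43190416 224.62736444]]
0.431 [[299.6, 205.0], [339.7, 257.9]]
0.438 [[299.3, 197.4], [340.0, 250.6]]
0.445 [[299.1, 189.6], [340.3, 243.1]]
0.452 [[298.9, 181.7], [340.6, 235.5]]
side (np.float64(365.41834004520956), np.float64(150.51956047162636)) (np.float64(364.0651728402986), np.float64(166.7493076391341)) (np.float64(360.187891815277), np.float64(213.25301428018997))
side (np.float64(361.322986487627), np.float64(150.31436206534335)) (np.float64(360.0709887158258), np.float64(166.544618203939)) (np.float64(356.4834943547259), np.float64(213.05105271032784))
```

The silhouette and the side view agree on a bottle axis at (0.4375, -0.314). Grasp and lift now.

Run:
```python
from h import *
B=np.array([.4375,-.314,.169]); e,Z=toolE(0,-15)
env.move_straight(B+.019*Z-.13*Z,e,rate=.2)
print(env.move_straight(B+.019*Z,rate=.12,force_limit=6))
env.gripper_to(0.0,45)
s=env.read_state(); print(s['clock'],s['opening'],s['finger_force'],s['position'],B+.019*Z,s['force'])
env.move_straight(s['position']+[0,0,.17],rate=.15)
s=env.read_state(); print(s['opening'],s['finger_force'],s['force'])
R=crateR(YAW); e2,Z2=toolE(YAW,22)
T=P0+R@[.033,-.066,.039+.16]+.019*Z2
env.goto(T,e2); env.dwell(.3)
s=env.read_state(); print(s['clock'],s['position'],T,s['force'],s['finger_force'])
for n in('side','wrist'):
    f=env.grab_frame(n); cv2.imwrite(f'pics/{n}3.png',f['image'])
    G=P0+R@[.033,-.066,.039+.16]
    print(n,[np.round(proj(f,G+R@[0,0,d])) for d in(-.169,0,.031)])
s=cv2.imread('pics/side3.png')[120:300,190:350]; w=cv2.imread('pics/wrist3.png')
cv2.imwrite('pics/c3.png',np.hstack([cv2.resize(s,(400,450),interpolation=cv2.INTER_CUBIC),cv2.resize(w[100:370,160:400],(400,450))]))
```

```text
False
6.7083 0.35906902756608716 44.98523907735944 [ 0.43258142 -0.31404055  0.15064499] [ 0.43258244 -0.314       0.15064741] [ 0.0811929  -1.48070014 -0.33243629]
0.35760581561952004 44.98152860440314 [-0.28175857  0.1248142  -2.87942502]
9.4667 [ 0.54365936 -0.02199251  0.3239597 ] [ 0.54349035 -0.0213112   0.32427187] [-0.04678506 -0.520927   -2.62988389] 45.01225129701197
side [array([265., 228.]), array([315., 170.]), array([325., 159.])]
wrist [array([320., 176.]), array([320., 312.]), array([320., 370.])]
```

View pics/c3.png

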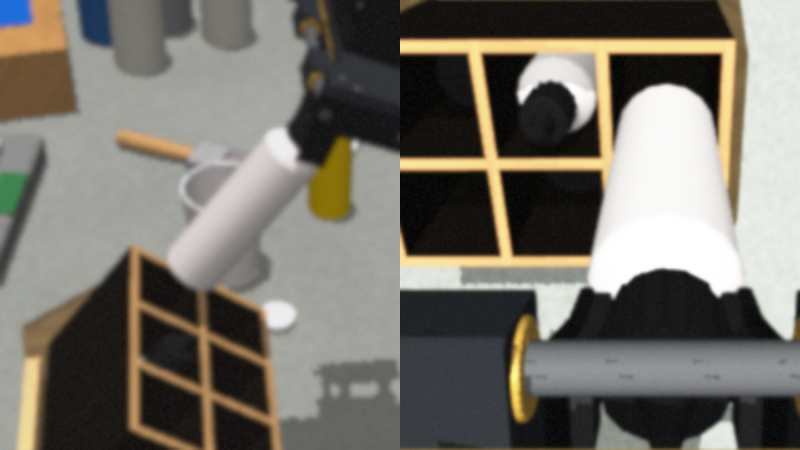

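The held bottle sits where predicted, with its foot at side ≈(265,228), lined up over the upper-right cell. Insert with a gentle force limit.

Run:
```python
from h import *
R=crateR(YAW); e2,Z2=toolE(YAW,22)
pt=lambda L:P0+R@[.033,-.066,.039+L]+.019*Z2
def rep(t):
    s=env.read_state(); d=R.T@(s['position']-pt(0)); print(t,round(s['clock'],2),'offset',np.round(d,4),'F crate',np.round(R.T@s['force'],1))
rep('start')
h=env.move_straight(pt(.10),rate=.1,force_limit=6); rep(h)
if not h:
    h=env.move_straight(pt(.015),rate=.1,force_limit=6); rep(h)
    if not h: h=env.move_straight(pt(-.012),rate=.03,force_limit=6); rep(h)
```

```text
start 9.57 offset [-1.000e-04 -4.000e-04  1.598e-01] F crate [-1.8 -0.  -1.7]
False 10.32 offset [ 0.0004 -0.      0.1002] F crate [-1.2 -0.1 -1.6]
False 11.32 offset [ 0.0006 -0.      0.0155] F crate [-1.6  0.2 -1.5]
True 11.88 offset [-0.0017 -0.0001  0.0009] F crate [-1.   0.7  4. ]
```

It reached the floor within 1 mm of the expected depth, with no side load. Release gently, withdraw along the cell axis, and look.

Run:
```python
from h import *
R=crateR(YAW)
env.gripper_to(.62); env.dwell(.3)
s=env.read_state(); print(s['opening'],s['force'])
print(env.move_straight(s['position']+R@[0,0,.11],rate=.12,force_limit=8))
env.gripper_to(1.0)
e,Z=toolE(YAW,37); env.goto(P0-Z*.24,e)
s=env.read_state(); print(s['clock'],s['position'],s['force'])
f=env.grab_frame('side'); w=env.grab_frame('wrist')
for n,fr in(('side',f),('wrist',w)): print(n,[np.round(proj(fr,P0+R@[.033,-.066,z])) for z in(0,.022,.056,.070)], [np.round(proj(fr,P0+R@[.027,-.066,z])) for z in(.056,.070,.110)])
a=cv2.resize(f['image'][160:340,190:350],(400,450),interpolation=cv2.INTER_CUBIC); b=cv2.resize(w['image'][100:370,200:440],(400,450))
cv2.imwrite('pics/c4.png',np.hstack([a,b]))
```

```text
0.6203770239036537 [-0.56003924  0.36836707  0.64977168]
False
15.4 [0.47437928 0.03403893 0.35568048] [ 2.17776859e-04 -4.66461294e-01  8.38723395e-01]
side [array([257., 237.]), array([263., 230.]), array([272., 219.]), array([276., 215.])] [array([275., 221.]), array([279., 216.]), array([290., 203.])]
wrist [array([380., 179.]), array([384., 181.]), array([390., 185.]), array([393., 186.])] [array([389., 191.]), array([392., 193.]), array([402., 199.])]
```

View pics/c4.png

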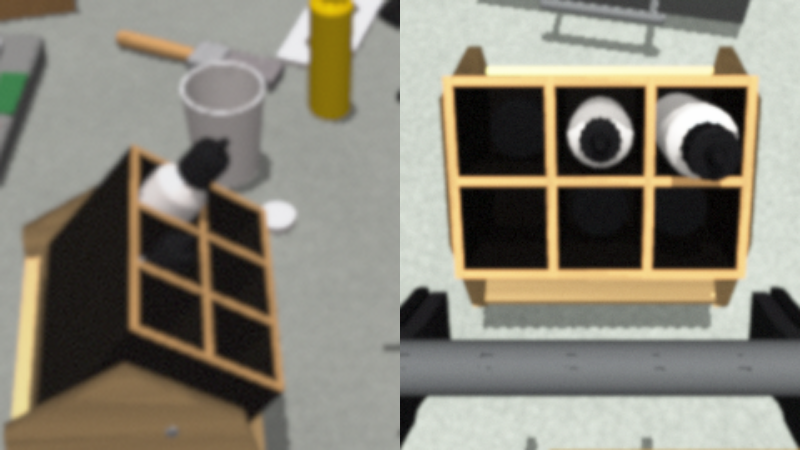

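The bottle sits in the upper-right cell. Its nozzle tip in the side picture is at about (280,217), against (279,216) predicted for fully home. The mate and the other things are undisturbed and the gripper is clear, so I hand in.

```bash
python3 -c "
from workcell import env
print(env.close_job())"
```

```text
the job is handed in; nothing more can be done
None
```

The white bottle is foot-first and fully home in the empty upper-row cell at the robot's right, released, with the gripper clear of everything; I handed the job in at about 15.5 s of the 48 s allowed.

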